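# Hold the polish flask down in the caddy's sprung ring

### The arm

A 7-joint arm with a two-finger parallel gripper is mounted at the origin on the work surface. World frame = base frame: x ahead of the robot, y to its left, z up, the work surface at z = 0. Lengths are in m, angles in degrees, forces in N, time in s.
With the tool pointing down it reaches from about 0.425 to 0.875 m from the base axis. Payload 4.7 kg.
Tool frame: the origin (TCP) lies midway between the tips of the shut fingers; the grasp point (between the pads) lies 19 mm behind it; y points along the fingers, x is the direction in which the jaws open and shut, and the axes are right-handed (so a half turn about y gives the same grasp; the last joint's range is limited). The gripper opens to 87 mm and grips with 3 to 60 N. Pads are 19 mm wide; open, the fingers measure 117 mm over their backs; the gripper's body (75 mm by 190 mm) begins 51 mm behind the grasp point.
Start: joints at [-65.254, 18.392, -4.016, 83.108, 1.295, 78.541, -3.26], TCP at [0.264, 0.594, 0.223] pointing down, gripper open.
Joint ranges: [-163.93, 163.93], [-17.29, 119.83], [-79.2, 71.16], [3.27, 140.29], [-89.18, 269.18], [5.43, 117.66], [-154.24, 154.24]. Speed limits (degrees/s): [147.25, 147.25, 180, 180, 180, 180, 180].

### API

Orientations are given as [roll, pitch, yaw] about the fixed x, y, z axes, in that order (R = Rz(yaw) Ry(pitch) Rx(roll)).
In Python, from cell import env gives the robot as it stands.
- The arm moves only by the tool carry_out, never from a script. Its argument "targets" is a list of rows, each a list of 2 entries, a list of its own where there are three numbers: the shift along the tool's x, y, z in mm, then the turn, a rotation vector about the tool's x, y, z in degrees. A call has 1 to 12 rows; each row shifts and turns the commanded pose from where the row before left it, along the tool's axes as they then stand; what a row does not reach is not made up. A row lasts 1/10 s, in which the tool goes at most 50 mm and 8.59 degrees, less where a joint would pass 70% of its speed; a pose out of reach is approached as far as the arm can. A call with a gripper value outside its range is refused whole. "jaw" is the opening, from 0 (shut) to 1 (fully open), set as the call begins (left out, the last holds). The fingers move at their own pace and stop on an object; "squeeze" is the grip in N (left out, the last holds). Time passes only in rows, so rows that do not move let the fingers close. It gives the time, the measured TCP pose, the force and the opening at its end, in the units of the state.
- env.get_obs(): the state, without advancing time (a new reading comes with each control period).
- env.read_camera(name): name is "scene" or "side" or "wrist"; returns the picture (480x640x3 uint8, red, green, blue); there is no depth.
- env.get_calibration(name): a dict with "fx", "fy", "cx", "cy" (pixels), "R" (3x3) and "t" (3): a world point X has camera coordinates R X + t; the wrist camera has in their place "hand_eye" (4x4, takes a point from camera to tool coordinates, whose origin is the TCP and whose axes are the tool frame's). Camera axes: x right, y down, z forward; pixel columns grow to the right and rows downward; lengths in m; the calibration is good to about 2 mm. The wrist camera is an equidistant fisheye: a pixel r from the principal point sees the ray r / f radians off the axis. A picture is of the moment at which its call begins: read the wrist's pose just before it. get_calibration takes no time and is no camera call.
- env.sign_off(): hands the job in, once; it reports no verdict.
Trained networks look in the newest picture that a camera, given by its name, has taken for a name from the list of things; names that differ only in an ending like _2 or _b are one class to them, and where a whole thing is asked for, a point or a joint stands for the part that bears it (a point fixed in the world has none). Each returns a list of dicts, best first, with "p" (0 to 1); they miss things now and then, are a little off and sometimes report something else, mostly with a low value. They report only what shows in the picture. A call takes as long as a camera call. They do not tell look-alikes from the thing itself.
- env.outline_of(camera, label): "mask" (480x640 bool, what is visible of it) and "xy" ([column, row] in pixels, amid what is visible of it).
The state is a dict: "time_s": time; "qpos": joint angles; "joint_velocities": joint speeds; "effort": joint torques, N m; "tool_pos": TCP position; "tool_rot": TCP orientation; "force": force on the tool from outside, world axes, zero at the start; "wrist_torque": the same for the moment, N m; "grip_width": finger opening in m.
Only numpy, scipy, OpenCV 4.12 (cv2) and the standard library are available. Lean on these libraries where they do the work, as an engineer would, in place of code of your own. Each camera call takes 0.05 s, during which the arm holds its last target.

### The job

Take the amber flask with the black cap, set it upright in the sprung steel ring on the pine caddy, then press it straight down until the ring is fully down on its spring, and finish while still holding it down there, so that I can turn the knob latch over the ring myself. Do not let it come back up or let go at the end, and leave the latch, the white-capped flask and everything else on the trunk as they are.

Things in the scene. Friction and masses are not known exactly. Their poses are not given: they have to be found in the camera images.
- flask: the flask to handle: amber glass, round-bellied, black ridged cap; stands upright. Origin: centre of its underside, z up through the cap. 104 mm tall; foot 48 mm across for the lowest 14 mm (bottom edge bevelled 3 mm); belly 68 mm across at 38 mm height; neck 24 mm across at 66-70 mm; cylindrical cap 30 mm across from 70 mm to the flat top at 104 mm. 0.15-0.31 kg
- flask_white: a flask of the same shape in green glass with a white cap; not to be moved. Origin: centre of its underside
- cradle_seat (a point): centre of the floor, on top, of the sprung steel ring (a shallow round cup) on which the flask's foot stands; moves with the ring. Cup: inside 52 mm across at the floor, widening to 64 mm at the rim, rim 14 mm above this point; flange 80 mm across under it. With the ring up this point is 94 mm above the trunk lid and 34 mm above the pine deck; fully down it is 76 mm above the lid. z up
- cradle (a joint): how far the ring is pressed down: 0 up (rest), 0.018 m fully down at a hard stop. It springs back up; the push on the ring from rest grows from about 4.5 N (the flask's weight alone does not sink it) to about 11 N fully down, the flask's weight included
- caddy: pine brush caddy, fixed, 160 mm (own x) by 340 mm (own y), origin: centre of its underside. Solid deck 60 mm high over own y +10 to +170 mm, with the ring's axis at own y +105 mm, x 0, and the latch's axis at own y +32 mm, x 0 (its knob's top is 93 mm above the lid). At negative own y an open bay with two brushes and a carrying dowel across at own y -85 mm, its top 121 mm above the lid
- latch (a joint): knob latch on the deck: 0 its brass bar points away from the ring (own -y of the caddy), 3.14 it lies over the ring's flange; grows anticlockwise seen from above; starts open, at 0 to 0.9, and is not to be turned
- latch_tip (a point): tip of the latch's brass bar, 37 mm from the latch's axis, 73 mm above the lid
- tin_black: round polish tin, black lid, 86 mm across, 26 mm high, origin centre of its underside
- tin_tan: round polish tin, yellow lid, 86 mm across, 26 mm high, origin centre of its underside
- shoe_horn: black plastic shoe horn lying flat along its x, 197 mm by 40 mm, 9 mm high; origin on its underside 91 mm from the handle end
- heel_plate: U-shaped steel heel plate lying flat, 62 mm across, 4 mm thick; origin at the centre of its curve, underside
- shoe_brush: shoe brush lying bristles down along its x, 155 by 50 mm, 44 mm high; origin centre of its underside
Mind the look-alikes: they are no part of the job. Leave any yellow look-alike of the flask alone.

How it is judged:
By the outcome, as a careful person would: the job done as asked, in the order asked, and still so for the second after the job is handed in, while the arm keeps its last pose, push and grip.
It also fails if it takes over 40 s, if anything falls off the work surface, if the arm or the gripper's body presses on something with over 40 N, if the wrist force passes 120 N, or if a joint passes its speed limit or range.

## Working session

There is one attempt and no reset: what is moved stays moved. The work goes in short steps, Python scripts to look and compute and a tool call to move; the robot and the scene stay as the last step left them, time stands still between calls to the robot, and variables do not carry over. Pictures are saved under pics/ and viewed, and the job is handed in when it is done.

Besides the shell and the picture viewer there is one more tool, called in YAML: its name, and indented under it one key for each argument. carry_out: Moves the arm, as the interface text tells. Its arguments: {"type":"object","properties":{"targets":{"type":"array","items":{"type":"array"}},"jaw":{"type":"number"},"squeeze":{"type":"number"}},"required":["targets"]}

```bash
ls; mkdir -p pics; python3 - <<'E'
from cell import env
import cv2,numpy as np
o=env.get_obs();print(o)
for n in("scene","side","wrist"):
    im=env.read_camera(n);cv2.imwrite(f"pics/{n}0.png",im[:,:,::-1])
    c=env.get_calibration(n);print(n,c)
E
```

```text
pics
{'time_s': 0.0, 'qpos': array([-65.25243995,  18.43971832,  -4.01844482,  83.17407039,
         1.29348805,  78.53895792,  -3.25984209]), 'joint_velocities': array([-0.03316104, -0.00401507,  0.00880664,  0.0199499 ,  0.04349514,
       -0.02629094, -0.08368897]), 'effort': array([-9.27475921e-04, -4.91292536e+01, -4.04242063e-01, -3.12533355e+01,
       -6.38842466e-02,  4.37780970e-02,  1.87175183e-04]), 'tool_pos': array([0.26354368, 0.5935875 , 0.2214617 ]), 'tool_rot': array([-90.0032059 ,   0.10757851,  66.0647889 ]), 'force': array([ 0.5493177 , -0.62818644, -0.25160124]), 'wrist_torque': array([0.00289898, 0.01166953, 0.01029107]), 'grip_width': 0.08700183609842167}
scene {'fx': 490.1862208610869, 'fy': 490.1862208610869, 'cx': 314.9706453083515, 'cy': 241.11155593866638, 'R': array([[ 0.83166981,  0.55524982,  0.00479162],
       [ 0.48538783, -0.72278334, -0.49191757],
       [-0.26967383,  0.41143879, -0.87062859]]), 't': array([-0.41309836, -0.23998845,  1.2178318 ])}
side {'fx': 512.6662408574663, 'fy': 512.6662408574663, 'cx': 317.71815556972393, 'cy': 233.27991149705767, 'R': array([[ 0.72697301, -0.68635545, -0.02065041],
       [-0.4030996 , -0.40222211, -0.82202682],
       [ 0.55589654,  0.60591548, -0.56907422]]), 't': array([-0.39842918,  0.25755015,  1.05762845])}
wrist {'fx': 371.64829954431775, 'fy': 371.64829954431775, 'cx': 314.7240619177086, 'cy': 237.4156622202585, 'hand_eye': array([[ 9.99999803e-01,  5.13299068e-04,  3.60025816e-04,
         8.23705726e-04],
       [-2.20501692e-04, -2.49615747e-01,  9.68344944e-01,
        -1.61861801e-01],
       [ 5.86918670e-04, -9.68344833e-01, -2.49615584e-01,
         6.77982241e-02],
       [ 0.00000000e+00,  0.00000000e+00,  0.00000000e+00,
         1.00000000e+00]])}
```

View pics/scene0.png

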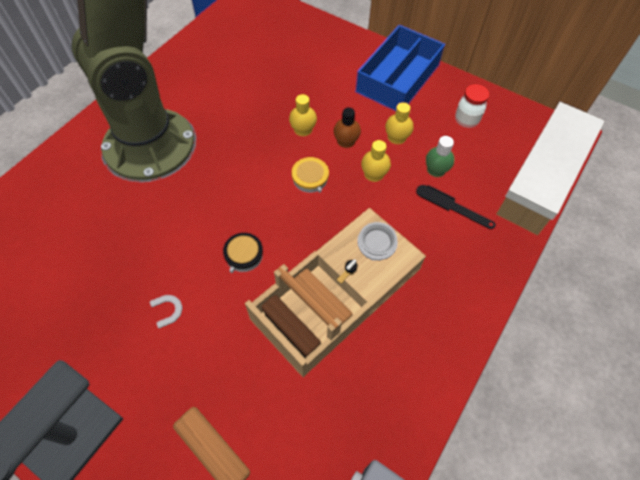

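View pics/side0.png

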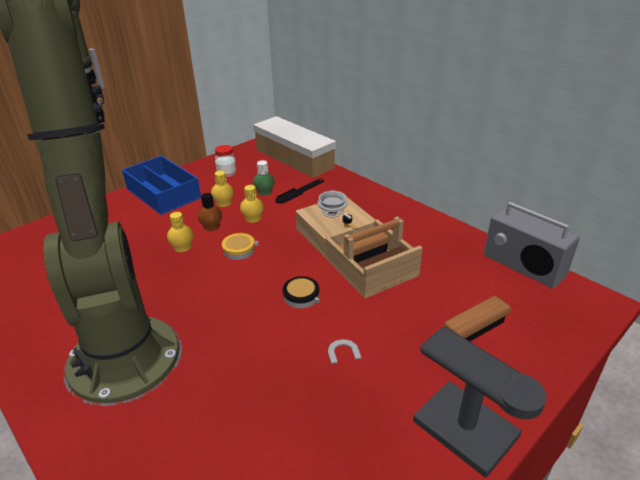

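View pics/wrist0.png

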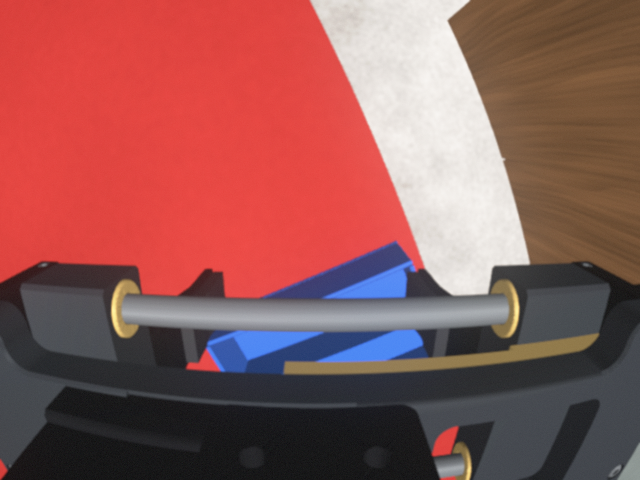

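```bash
cat > h.py <<'E'
import numpy as np,cv2
from cell import env
def proj(n,X):
    c=env.get_calibration(n);Y=np.atleast_2d(X)@c["R"].T+c["t"]
    return np.c_[c["fx"]*Y[:,0]/Y[:,2]+c["cx"],c["fy"]*Y[:,1]/Y[:,2]+c["cy"]]
def back(n,uv,z):
    c=env.get_calibration(n);d=c["R"].T@np.array([(uv[0]-c["cx"])/c["fx"],(uv[1]-c["cy"])/c["fy"],1]);o=-c["R"].T@c["t"]
    return o+d*(z-o[2])/d[2]
def circ(x,y,z,r,n=40):
    a=np.linspace(0,2*np.pi,n,endpoint=False);return np.c_[x+r*np.cos(a),y+r*np.sin(a),0*a+z]
E
python3 - <<'E'
from h import *
imgs={}
for n in("scene","side"):
    im=env.read_camera(n)
    out=im.copy()
    for l in("flask","flask_white","cradle_seat","cradle","latch","latch_tip","caddy"):
        for i,d in enumerate(env.outline_of(n,l)[:5]):
            m=d["mask"]; 
            np.save(f"m_{n}_{l}_{i}.npy",m)
            ys,xs=np.nonzero(m)
            print(n,l,i,round(d["p"],2),np.round(d["xy"],1),m.sum(),xs.min() if len(xs) else 0,xs.max() if len(xs) else 0,ys.min() if len(xs) else 0,ys.max() if len(xs) else 0)
    cv2.imwrite(f"{n}.png",im[:,:,::-1])
print(env.get_obs()["time_s"])
for u in[(347,113),(440,143)]: print(back("scene",u,.104))
for u in[(207,200),(262,166)]: print(back("side",u,.104))
E
python3 -c "
import cv2
a=cv2.imread('scene.png')[80:330,230:480];cv2.imwrite('pics/s1.png',cv2.resize(a,(600,600),interpolation=2))
a=cv2.imread('side.png')[150:320,160:430];cv2.imwrite('pics/d1.png',cv2.resize(a,(800,504),interpolation=2))"
```

```text
scene flask 0 0.92 [377.3 165.4] 824 361 389 141 181
scene flask 1 0.92 [397.9 125. ] 794 385 412 103 143
scene flask 2 0.89 [305.2 116.2] 738 290 314 95 135
scene flask 3 0.73 [342.1 129.6] 725 333 359 108 147
scene flask_white 0 0.81 [441.  158.3] 807 426 453 138 177
scene cradle_seat 0 0.59 [375.4 240.9] 1179 357 396 223 260
scene cradle_seat 1 0.2 [243.2 253.2] 1285 222 262 233 272
scene cradle 0 0.92 [380.2 241.9] 1203 357 396 223 260
scene latch 0 0.61 [348.7 270. ] 215 338 356 260 282
scene latch_tip 0 0.74 [346.7 268.9] 217 338 356 260 281
side flask 0 0.96 [251.1 205.8] 616 240 263 185 222
side flask 1 0.8 [221.6 190. ] 511 212 232 171 206
side flask 2 0.76 [177.8 231.6] 700 167 192 212 251
side flask 3 0.63 [206.8 211.1] 673 197 221 193 230
side flask_white 0 0.66 [260.4 179.2] 503 253 274 161 195
side cradle_seat 0 0.97 [335.  203.3] 490 318 346 191 211
side cradle 0 0.68 [334.1 200.2] 492 318 346 191 211
side latch 0 0.68 [346.5 220.4] 132 342 357 213 229
side latch_tip 0 0.64 [345.3 219.2] 140 341 356 213 228
side caddy 0 0.55 [360.1 245.9] 7592 296 421 191 297
0.95
[0.40085854 0.27596949 0.104     ]
[0.61987461 0.31525811 0.104     ]
[0.38865038 0.25967693 0.104     ]
[0.61513875 0.30989566 0.104     ]
```

View pics/s1.png

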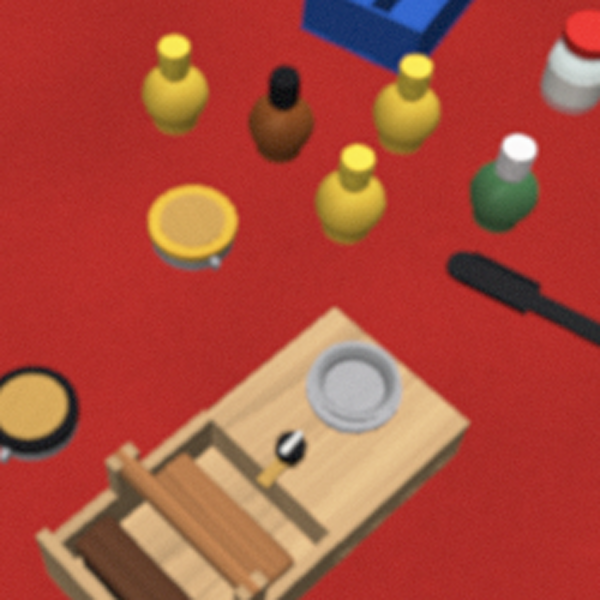

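View pics/d1.png

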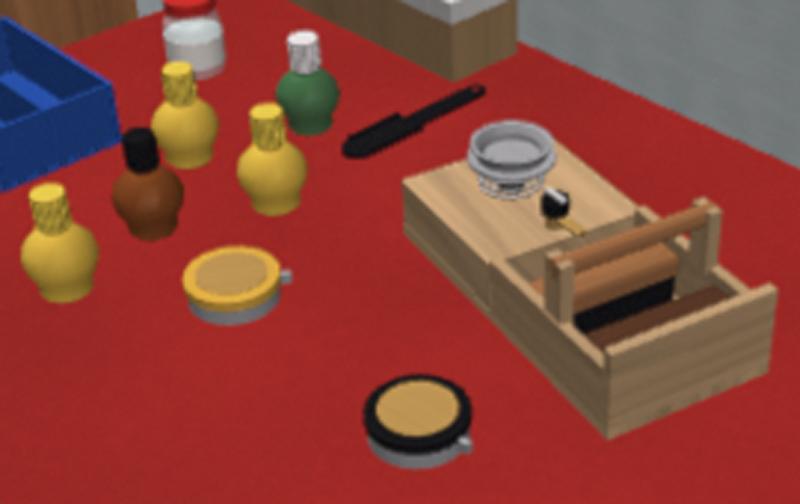

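```bash
cat >> h.py <<'E'
from scipy.optimize import minimize
FL=[(0,.021),(.003,.024),(.014,.024),(.026,.031),(.038,.034),(.050,.030),(.060,.019),(.066,.012),(.070,.012),(.070,.015),(.104,.015)]
def sil(n,xy,prof,z0=0,S=4):
    m=np.zeros((480*S,640*S),np.uint8)
    for (a,b),(c,d) in zip(prof[:-1],prof[1:]):
        P=np.r_[proj(n,circ(*xy,z0+a,b)),proj(n,circ(*xy,z0+c,d))]
        cv2.fillConvexPoly(m,cv2.convexHull(((P+.5)*S).round().astype(np.int32)),1)
    return cv2.resize(m.astype(np.float32),(640,480),interpolation=cv2.INTER_AREA)
def fit(ms,prof,x0,z0=0):
    def f(x): return sum(np.abs(sil(n,x,prof,z0)-m).sum()/m.sum() for n,m in ms)
    r=minimize(f,x0,method="Nelder-Mead",options=dict(initial_simplex=np.array(x0)+np.array([[0,0],[.01,0],[0,.01]]),xatol=2e-4,fatol=1e-4))
    return r.x,r.fun
E
python3 - <<'E'
from h import *
L=lambda n,l,i:np.load(f"m_{n}_{l}_{i}.npy")
pairs={"amber":("flask",3,3),"yA":("flask",0,0),"yB":("flask",1,1),"yC":("flask",2,2),"white":("flask_white",0,0)}
for k,(l,i,j) in pairs.items():
    a=("scene",L("scene",l,i));b=("side",L("side",l,j))
    x0=back("scene",np.argwhere(a[1]).mean(0)[::-1],.045)[:2]
    print(k,[np.round(np.r_[fit(s,FL,x0)],4) for s in([a],[b],[a,b])])
CU=[(-.004,.040),(0,.040),(.0,.030),(.014,.034)]
a=("scene",L("scene","cradle",0));b=("side",L("side","cradle_seat",0))
x0=back("scene",np.argwhere(a[1]).mean(0)[::-1],.1)[:2]
print("ring",[np.round(np.r_[fit(s,CU,x0,.094)],4) for s in([a],[b],[a,b])])
for n,u in(("scene",(350,264)),("side",(347.5,217))): print("knob",back(n,u,.088))
# deck corners, scene: crop scale 2.4 offset(230,80)
for nm,u in(("c1",(336,308)),("c2",(468,423))): print(nm,back("scene",(230+u[0]/2.4,80+u[1]/2.4),.06))
E
```

```text
Traceback (most recent call last):
  File "h.py", line 21, in fit
    r=minimize(f,x0,method="Nelder-Mead",options=dict(initial_simplex=np.array(x0)+np.array([[0,0],[.01,0],[0,.01]]),xatol=2e-4,fatol=1e-4))
  File "h.py", line 20, in f
    def f(x): return sum(np.abs(sil(n,x,prof,z0)-m).sum()/m.sum() for n,m in ms)
                     ~~~^^^^^^^^^^^^^^^^^^^^^^^^^^^^^^^^^^^^^^^^^^^^^^^^^^^^^^^^
  File "h.py", line 20, in <genexpr>
    def f(x): return sum(np.abs(sil(n,x,prof,z0)-m).sum()/m.sum() for n,m in ms)
                                ~~~^^^^^^^^^^^^^
  File "h.py", line 16, in sil
    P=np.r_[proj(n,circ(*xy,z0+a,b)),proj(n,circ(*xy,z0+c,d))]
                                     ~~~~^^^^^^^^^^^^^^^^^^^^
  File "h.py", line 4, in proj
    c=env.get_calibration(n);Y=np.atleast_2d(X)@c["R"].T+c["t"]
ValueError: time passes only in moves, steps and waits
```

```bash
sed -i 's/env.get_calibration(n)/CAL[n]/; ' h.py; sed -i '2a CAL={n:env.get_calibration(n) for n in ("scene","side","wrist")}' h.py
cat > fit1.py <<'E'
from h import *
L=lambda n,l,i:np.load(f"m_{n}_{l}_{i}.npy")
pairs={"amber":("flask",3,3),"yA":("flask",0,0),"yB":("flask",1,1),"yC":("flask",2,2),"white":("flask_white",0,0)}
for k,(l,i,j) in pairs.items():
    a=("scene",L("scene",l,i));b=("side",L("side",l,j))
    x0=back("scene",np.argwhere(a[1]).mean(0)[::-1],.045)[:2]
    print(k,[np.round(np.r_[fit(s,FL,x0)],4) for s in([a],[b],[a,b])])
CU=[(-.004,.040),(0,.040),(.0,.030),(.014,.034)]
a=("scene",L("scene","cradle",0));b=("side",L("side","cradle_seat",0))
x0=back("scene",np.argwhere(a[1]).mean(0)[::-1],.1)[:2]
print("ring",[np.round(np.r_[fit(s,CU,x0,.094)],4) for s in([a],[b],[a,b])])
for n,u in(("scene",(350,264)),("side",(347.5,217))): print("knob",back(n,u,.088))
for nm,u in(("c1",(336,308)),("c2",(468,423))): print(nm,back("scene",(230+u[0]/2.4,80+u[1]/2.4),.06))
E
python3 fit1.py
```

```text
amber [array([0.3991, 0.2827, 0.1035]), array([0.4017, 0.2866, 0.0802]), array([0.3992, 0.2827, 0.204 ])]
yA [array([0.5089, 0.2327, 0.0404]), array([0.5106, 0.2368, 0.0512]), array([0.5088, 0.2332, 0.1227])]
yB [array([0.4975, 0.3654, 0.0555]), array([0.4999, 0.3657, 0.1059]), array([0.4983, 0.3649, 0.1771])]
yC [array([0.2885, 0.2547, 0.0795]), array([0.2907, 0.2581, 0.0562]), array([0.289 , 0.255 , 0.1622])]
white [array([0.6271, 0.3266, 0.0772]), array([0.6297, 0.3322, 0.0717]), array([0.6271, 0.3274, 0.1783])]
ring [array([0.6268, 0.0261, 0.0394]), array([0.6305, 0.0284, 0.0649]), array([0.6276, 0.027 , 0.1527])]
knob [ 0.60866958 -0.04509367  0.088     ]
knob [ 0.61089268 -0.04767798  0.088     ]
c1 [0.5679782  0.10626935 0.06      ]
c2 [0.72050454 0.06828666 0.06      ]
```

carry_out:
  targets:
    - [[-14,0,-15],[0,0,0]]
    - [[-28,0,-31],[0,0,0]]
    - [[-28,0,-31],[0,0,0]]
    - [[-28,0,-31],[0,0,0]]
    - [[-28,0,-31],[0,0,0]]
    - [[-28,0,-31],[0,0,0]]
    - [[-28,0,-31],[0,0,0]]
    - [[-28,0,-31],[0,0,0]]
    - [[-18,0,-18],[0,0,0]]
    - [[0,0,0],[0,0,0]]
    - [[0,0,0],[0,0,0]]
  jaw: 0.9

```text
time_s: 2.05
tool_pos: [0.3999, 0.2843, 0.2229]
tool_rot: [-90.0, -0.1, 66.0]
force: [-0.1, 1.1, -0.4]
grip_width: 0.0781
```

```bash
cat >> h.py <<'E'
from scipy.spatial.transform import Rotation as Ro
def wproj(X,o):
    R=Ro.from_euler("xyz",o["tool_rot"],degrees=True).as_matrix();p=np.array(o["tool_pos"])
    T=CAL["wrist"]["hand_eye"];X=np.atleast_2d(X)
    Y=((X-p)@R-T[:3,3])@T[:3,:3]
    rho=np.hypot(Y[:,0],Y[:,1]);th=np.arctan2(rho,Y[:,2]);c=CAL["wrist"]
    return np.c_[c["cx"]+c["fx"]*th*Y[:,0]/rho,c["cy"]+c["fy"]*th*Y[:,1]/rho]
E
python3 - <<'E'
from h import *
o=env.get_obs();im=env.read_camera("wrist")[:,:,::-1].copy()
for z,r in((.104,.015),(.038,.034)):
    cv2.polylines(im,[wproj(circ(.400,.284,z,r),o).round().astype(np.int32)],True,(255,255,0),1)
cv2.imwrite("pics/w1.png",im)
E
```

```text
(no output)
```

View pics/w1.png

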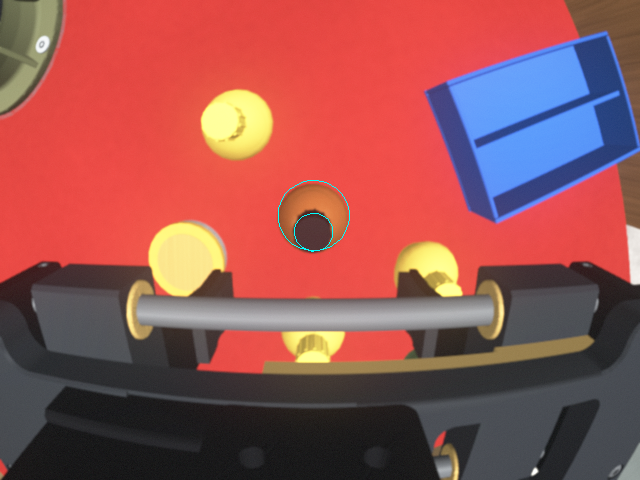

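carry_out:
  targets:
    - [[0,15,0],[0,0,0]]
    - [[0,25,0],[0,0,0]]
    - [[0,25,0],[0,0,0]]
    - [[0,25,0],[0,0,0]]
    - [[0,25,0],[0,0,0]]
    - [[0,20,0],[0,0,0]]
    - [[0,12,0],[0,0,0]]
    - [[0,6,0],[0,0,0]]
    - [[0,0,0],[0,0,0]]
    - [[0,0,0],[0,0,0]]

```text
time_s: 3.1
tool_pos: [0.4002, 0.285, 0.0704]
tool_rot: [-90.0, -0.1, 66.1]
force: [0.2, 0.9, -0.7]
grip_width: 0.0778
```

carry_out:
  targets:
    - [[0,0,0],[0,0,0]]
    - [[0,0,0],[0,0,0]]
    - [[0,0,0],[0,0,0]]
    - [[0,0,0],[0,0,0]]
    - [[0,0,0],[0,0,0]]
    - [[0,0,0],[0,0,0]]
    - [[0,0,0],[0,0,0]]
    - [[0,0,0],[0,0,0]]
  jaw: 0.0
  squeeze: 40

```text
time_s: 3.9
tool_pos: [0.3997, 0.2841, 0.0695]
tool_rot: [-90.0, 0.0, 66.1]
force: [1.0, -0.8, -0.4]
grip_width: 0.029
```

carry_out:
  targets:
    - [[0,-8,0],[0,0,0]]
    - [[0,-20,0],[0,0,0]]
    - [[0,-25,0],[0,0,0]]
    - [[0,-25,0],[0,0,0]]
    - [[0,-25,0],[0,0,0]]
    - [[0,-25,0],[0,0,0]]
    - [[0,-17,0],[0,0,0]]
    - [[0,-10,0],[0,0,0]]
    - [[0,0,0],[0,0,0]]
    - [[0,0,0],[0,0,0]]

```text
time_s: 4.9
tool_pos: [0.3994, 0.284, 0.2238]
tool_rot: [-90.0, 0.1, 66.1]
force: [0.2, -0.2, -1.9]
grip_width: 0.0292
```

carry_out:
  targets:
    - [[-6,0,-12],[0,0,0]]
    - [[-12,0,-28],[0,0,0]]
    - [[-16,0,-36],[0,0,0]]
    - [[-17,0,-38],[0,0,0]]
    - [[-17,0,-38],[0,0,0]]
    - [[-17,0,-38],[0,0,0]]
    - [[-17,0,-38],[0,0,0]]
    - [[-16,0,-36],[0,0,0]]
    - [[-14,0,-28],[0,0,0]]
    - [[-10,0,-20],[0,0,0]]
    - [[0,0,0],[0,0,0]]
    - [[0,0,0],[0,0,0]]

```text
time_s: 6.1
tool_pos: [0.6268, 0.0266, 0.2233]
tool_rot: [-89.9, 0.1, 66.0]
force: [-0.1, -0.2, -2.0]
grip_width: 0.0291
```

```bash
python3 - <<'E'
from h import *
o=env.get_obs();print(o["tool_pos"],o["tool_rot"],o["force"],o["qpos"],o["time_s"])
for n in("scene","side"):
    im=env.read_camera(n)[:,:,::-1].copy();cv2.imwrite(f"{n}2.png",im)
    for z,r in((.104,.015),(.038,.034),(.0,.021)):
        cv2.polylines(im,[proj(n,circ(o["tool_pos"][0],o["tool_pos"][1],z+o["tool_pos"][2]-.070,r)).round().astype(np.int32)],True,(255,255,0),1)
    for z,r in((.094,.040),(.108,.034)): cv2.polylines(im,[proj(n,circ(.6275,.027,z,r)).round().astype(np.int32)],True,(0,255,0),1)
    cv2.imwrite(f"pics/{n}2.png",cv2.resize(im[80:330,230:480] if n=="scene" else im[120:320,220:470],None,fx=2.4,fy=2.4,interpolation=2))
E
```

```text
[0.62680573 0.0265907  0.22325666] [-89.8942211    0.09438598  65.95772836] [-0.05984726 -0.21685247 -1.99265424] [-25.0327744   16.34017705  24.89037195  87.31253104  -6.91106074
  78.01632683  66.38318153] 6.1
```

View pics/scene2.png

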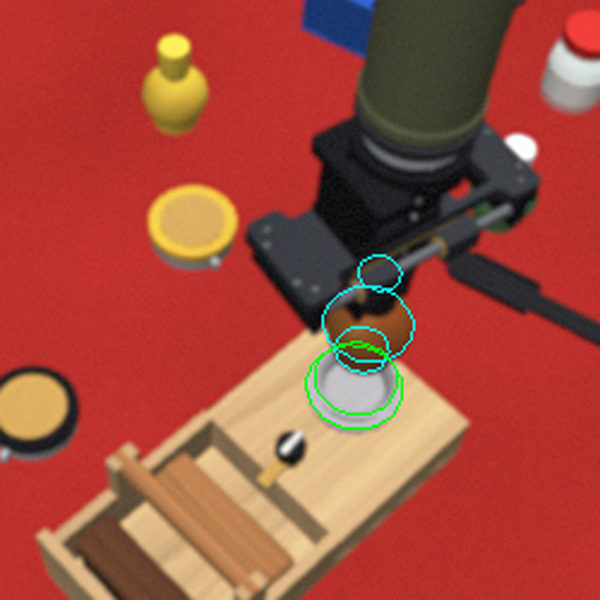

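View pics/side2.png

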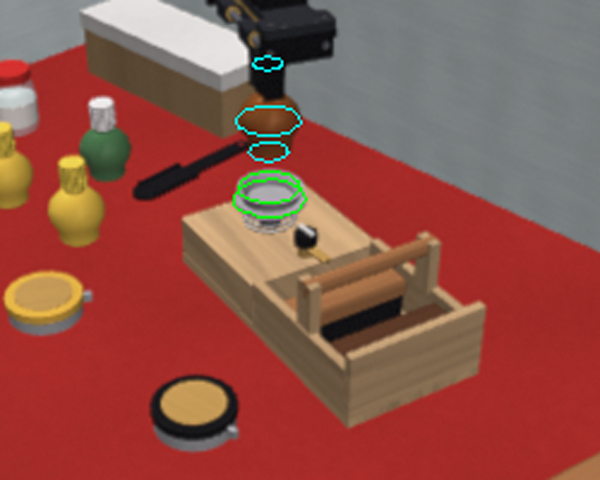

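carry_out:
  targets:
    - [[0,8,0],[0,0,0]]
    - [[0,14,0],[0,0,0]]
    - [[0,14,0],[0,0,0]]
    - [[0,8,0],[0,0,0]]
    - [[0,4,0],[0,0,0]]
    - [[0,3,0],[0,0,0]]
    - [[0,3,0],[0,0,0]]
    - [[0,0,0],[0,0,0]]
    - [[0,0,0],[0,0,0]]
  squeeze: 60

```text
time_s: 7.1
tool_pos: [0.6276, 0.0279, 0.1709]
tool_rot: [-90.0, -0.0, 66.1]
force: [-0.0, -0.3, -1.7]
grip_width: 0.029
```

carry_out:
  targets:
    - [[0,2,0],[0,0,0]]
    - [[0,2,0],[0,0,0]]
    - [[0,2,0],[0,0,0]]
    - [[0,2,0],[0,0,0]]
    - [[0,0,0],[0,0,0]]
    - [[0,0,0],[0,0,0]]

```text
time_s: 7.7
tool_pos: [0.6275, 0.0277, 0.1633]
tool_rot: [-90.0, -0.0, 66.1]
force: [-0.4, 0.5, 2.8]
grip_width: 0.0289
```

```bash
python3 - <<'E'
from h import *
o=env.get_obs();print(o["tool_pos"],o["tool_rot"],o["force"],o["wrist_torque"],o["time_s"])
for n in("scene","side"):
    im=env.read_camera(n)[:,:,::-1].copy()
    cv2.imwrite(f"pics/{n}3.png",cv2.resize(im[160:300,300:440] if n=="scene" else im[130:270,260:400],None,fx=4,fy=4,interpolation=2))
E
```

```text
[0.62754409 0.02774785 0.16328348] [-9.00365288e+01 -2.55402479e-02  6.60537005e+01] [-0.44175862  0.45554842  2.77598824] [-0.09179842  0.27986576  0.02391987] 7.7
```

View pics/scene3.png

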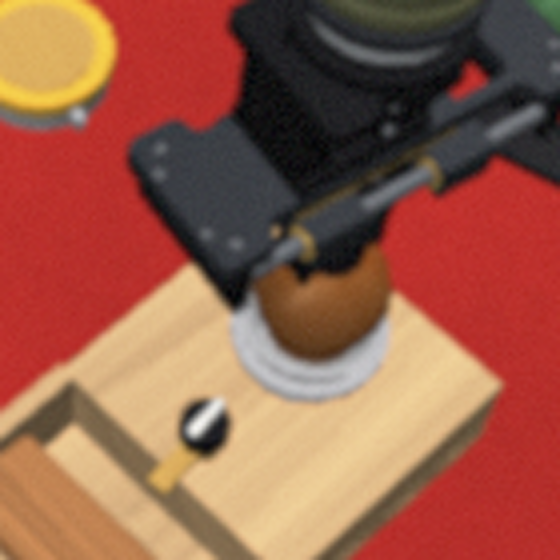

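View pics/side3.png

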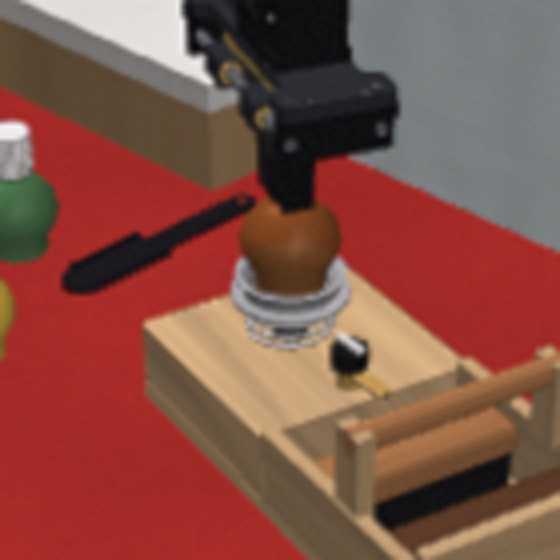

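carry_out:
  targets:
    - [[0,2,0],[0,0,0]]
    - [[0,2,0],[0,0,0]]
    - [[0,2,0],[0,0,0]]
    - [[0,2,0],[0,0,0]]
    - [[0,2,0],[0,0,0]]
    - [[0,2,0],[0,0,0]]
    - [[0,2,0],[0,0,0]]
    - [[0,1,0],[0,0,0]]
    - [[0,0,0],[0,0,0]]
    - [[0,0,0],[0,0,0]]

```text
time_s: 8.8
tool_pos: [0.6277, 0.0277, 0.1484]
tool_rot: [-90.1, -0.0, 66.1]
force: [-1.8, -1.0, 8.4]
grip_width: 0.0286
```

carry_out:
  targets:
    - [[0,1,0],[0,0,0]]
    - [[0,1,0],[0,0,0]]
    - [[0,0,0],[0,0,0]]
    - [[0,0,0],[0,0,0]]

```text
time_s: 9.2
tool_pos: [0.6277, 0.0277, 0.1466]
tool_rot: [-90.1, -0.0, 66.1]
force: [-3.0, -0.9, 9.1]
grip_width: 0.0291
```

carry_out:
  targets:
    - [[0,1,0],[0,0,0]]
    - [[0,0,0],[0,0,0]]
    - [[0,0,0],[0,0,0]]

```text
time_s: 9.5
tool_pos: [0.6278, 0.0277, 0.1457]
tool_rot: [-90.1, -0.0, 66.1]
force: [-1.6, -1.5, 9.1]
grip_width: 0.0286
```

carry_out:
  targets:
    - [[0,1,0],[0,0,0]]
    - [[0,0,0],[0,0,0]]
    - [[0,0,0],[0,0,0]]

```text
time_s: 9.8
tool_pos: [0.6278, 0.0276, 0.1453]
tool_rot: [-90.1, -0.1, 66.0]
force: [-3.5, -0.3, 12.6]
grip_width: 0.0286
```

carry_out:
  targets:
    - [[0,0.5,0],[0,0,0]]
    - [[0,0,0],[0,0,0]]
    - [[0,0,0],[0,0,0]]

```text
time_s: 10.1
tool_pos: [0.628, 0.0275, 0.1453]
tool_rot: [-90.1, -0.1, 66.0]
force: [-4.5, -1.4, 13.6]
grip_width: 0.0285
```

carry_out:
  targets:
    - [[0,0.5,0],[0,0,0]]
    - [[0,0,0],[0,0,0]]
    - [[0,0,0],[0,0,0]]
    - [[0,0,0],[0,0,0]]
    - [[0,0,0],[0,0,0]]

```text
time_s: 10.6
tool_pos: [0.6281, 0.0275, 0.1453]
tool_rot: [-90.1, -0.1, 66.0]
force: [-5.0, -1.2, 15.6]
grip_width: 0.0289
```

```bash
python3 - <<'E'
from h import *
o=env.get_obs();print(o["tool_pos"],o["tool_rot"],o["force"],o["wrist_torque"],o["time_s"])
CU=[(-.004,.040),(0,.040),(.0,.030),(.014,.034)]
for n in("scene","side"):
    im=env.read_camera(n)[:,:,::-1].copy()
    for z,c in((.094,(0,0,255)),(.076,(0,255,0))): cv2.polylines(im,[proj(n,circ(.6275,.027,z-.001,.040)).round().astype(np.int32)],True,c,1)
    cv2.imwrite(f"pics/{n}4.png",cv2.resize(im[160:300,300:440] if n=="scene" else im[130:270,260:400],None,fx=4,fy=4,interpolation=2))
E
```

```text
[0.62805648 0.02751195 0.14530583] [-9.01103916e+01 -8.41297325e-02  6.60409802e+01] [-5.02861615 -1.21640583 15.5953986 ] [-0.20001     1.20789118  0.03510853] 10.6
```

View pics/scene4.png

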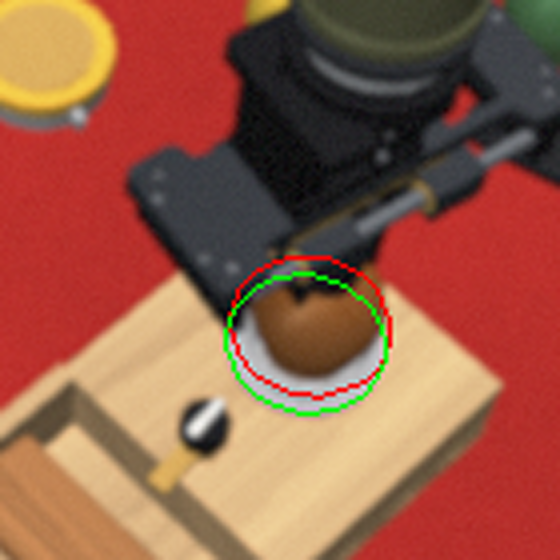

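View pics/side4.png

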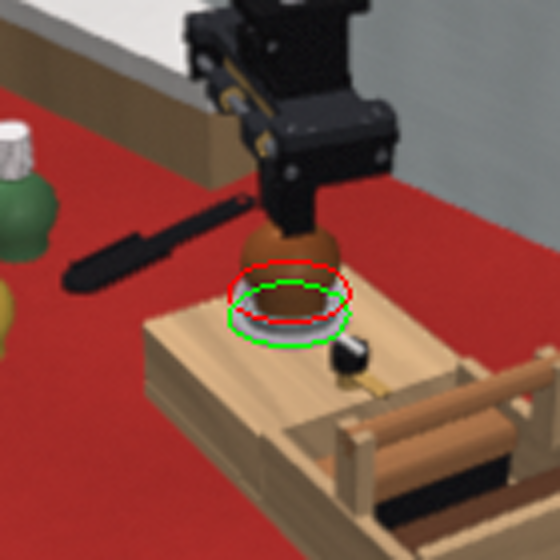

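```bash
python3 -c "
from cell import env
o=env.get_obs();print(o['force'],o['tool_pos'],o['grip_width']);print(env.sign_off())"
```

```text
[-4.95591747 -0.88312456 15.1384979 ] [0.62807669 0.02748122 0.1452901 ] 0.02860908464526093
the job is handed in; nothing more can be done
None
```

The amber flask is standing upright in the sprung ring, pressed fully down. The gripper is still holding it there by the cap at 60 N, so the latch is ready for you to turn. I handed the job in at about 10.7 s of the 40 s allowed.

**Ring down:** The tool is 18 mm below where the flask first sat in the cup. The last 1 mm of commanded push raised the upward force from about 12.6 to 15–16 N with no further movement, which means the hard stop. In the scene and side pictures the ring's flange matches its fully-down outline.

**Latch and the rest:** The latch looks unmoved. In the pictures I took, I saw nothing else on the trunk disturbed, though I took no full-view picture at the very end.

**Side force:** About 5 N of sideways force remains at the wrist with the flask held down. It was still rising slightly over the last push, and I left it. The hold was steady at sign-off; I have no check from after that.

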